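# Index the nut dispenser and push the catch bin home

## Task

With the fingertips, and nothing else of the arm, rub the knurled rim of the nut dispenser's dial round, one click or more, until the pocket with the one big nut has clicked into place at the index block above the spout. Also push the small catch bin along its guide rails, without lifting it, until it rests against the dispenser under the spout. Leave the stock bin, the jar and the wrench where they are.

Things in the scene. Friction and masses are not known exactly. Their poses are not given: they have to be found in the camera images.
- dispenser: Grey box housing fixed to the bench, 140 x 140 mm, 62 mm high, flat on top around the dial; origin at the centre of its underside, z up, spout on its +y side. On that side two steel guide rails (10 mm high, 5 mm thick) run along y from 70 to 200 mm out, their inner faces 37 mm either side of the y axis.
- dial_top (a point): Centre of the dial's flat top, 101 mm above the bench. The black dial turns about the vertical axis of the housing, is 100 mm across, and its knurled upright rim spans 65 to 101 mm above the bench, free to touch all round except at the index block. Eight pockets, 45 degrees apart, lie under a clear flat cap level with the rim.
- big_nut (a point): Point on the dial's top over the middle of the pocket with the single big nut (20 mm across, the other pockets hold one 7 mm nut each), 32 mm from the dial's axis.
- mark (a point): Fixed point level with the dial's top, 32 mm from its axis towards the index block, on the spout side: big_nut must come here. The index block is steel, 22 mm wide, 10 mm deep, 10 mm high, on the housing's top beside the rim, 63.5 mm from the axis.
- dial (a joint): Dial angle, rad, growing counter-clockwise from above; 0 with the big nut's pocket at the index block. Detents at multiples of 0.785 (45 degrees) hold with about 0.06 N m (1.2 N at the rim); past half-way it springs into the next by itself. Starts in a detent one or two clicks clockwise of 0 (-0.785 or -1.571); turns freely both ways.
- bin_center (a point): Centre, 18 mm above the bench, of the catch bin: loose, open, blue, 66 mm wide (across the rails), 70 mm long (along them), 36 mm high, walls 3 mm, about 150 g, standing on the bench between the rails. Home against the housing, its centre is 105 mm from the dispenser's origin along the dispenser's +y; it starts 45 to 70 mm farther out.
- stock_c (a point): Bystander: centre of a blue stock bin full of nuts, 100 x 85 mm, 50 mm high.
- jar_c (a point): Bystander: centre of a grey jar, 56 mm across, 75 mm high.
- wrench_c (a point): Bystander: middle of a steel wrench, 160 mm long, lying flat.
- spout (a point): Lip of the small steel spout on the housing's +y side, 92 mm from the dial's axis, 42 mm above the bench; the spout is 30 mm wide and its cheeks reach 58 mm above the bench. The catch bin fits beneath it.
There are look-alikes about, which are no part of the job. Leave any white look-alike of the part that bears bin_center alone.

How it is judged:
At the end, for the whole second after the job is handed in: The dial rests in the detent with the big nut's pocket at the index block (within 4 mm of the mark, about 7 degrees), and the catch bin stands flat on the bench between the rails, within 5 mm of touching the dispenser (horizontal distance between big_nut and mark below 0.004 m and velocity of joint dial between -0.05 and 0.05 rad/s and y of bin_center in the frame of dispenser below 0.11 m and x of bin_center in the frame of dispenser between -0.008 and 0.008 m and height (world z) of bin_center below 0.022 m and angle between bin_center's own z axis and vertical below 0.1 rad).
It fails at once if the catch bin is lifted or tipped (height (world z) of bin_center above 0.03 m or angle between bin_center's own z axis and vertical above 0.35 rad).
It fails at once if the stock bin, the jar or the wrench is moved by more than 20 mm (distance of any of stock_c, jar_c, wrench_c from where it was at the start of the episode above 0.02 m).
It fails at once if the arm or the gripper's body, rather than the fingers, pushes on the dispenser or its dial (contact force between the arm and dispenser above 5 N).
It also fails if it takes over 72 s, if anything falls off the work surface, if the arm or the gripper's body presses on something with over 40 N, if the wrist force passes 120 N, or if a joint passes its speed limit or range.

## Robot

A 7-joint arm with a two-finger parallel gripper is mounted at the origin on the work surface. World frame = base frame: x ahead of the robot, y to its left, z up, the work surface at z = 0. Lengths are in m, angles in rad, forces in N, time in s.
With the tool pointing down it reaches from about 0.35 to 0.9 m from the base axis. Payload 8.1 kg.
Tool frame: the origin (TCP) lies at the very end of the fingers, on their centre line; the grasp point (between the pads) lies 19 mm behind it (arm.grasp_offset is the distance from the TCP to the grasp point, in m); z points along the fingers, y is the direction in which the jaws open and shut (so a half turn about z gives the same grasp; the last joint's range is limited). The gripper opens to 92 mm and grips with 3 to 60 N. Pads are 19 mm wide; open, the fingers measure 130 mm over their backs; the gripper's body (75 mm by 190 mm) begins 47 mm behind the grasp point.
Start: joints at [-1.379, 0.434, 0.025, 1.573, -0.012, 1.134, -0.075], TCP at [0.182, 0.598, 0.227] pointing down, gripper open.
Joint ranges: [-2.62, 2.62], [-0.44, 2.09], [-1.27, 1.32], [0.08, 2.57], [-1.32, 4.46], [0.12, 2], [-2.74, 2.74]. Speed limits (rad/s): [2.22, 2.22, 3.01, 3.01, 3.14, 3.14, 3.14].

## Interface

Orientations are given as a rotation vector (axis times angle).
In Python, from cell import arm, eyes, workorder gives the robot as it stands.
- The arm moves only by the shell command python3 -m inch 'ROWS' [FORCE]. ROWS is JSON, a list that holds one entry, the list of rows, each a list of 5 numbers: the closure, from 0 (fully open) to 1 (shut), then the shift along the tool's x, y, z in mm, then the turn about the tool's z in degrees. A call has 1 to 12 rows; each row shifts and turns the pose as measured when the row begins, along the tool's axes as they then stand; what a row does not reach is not made up. A row lasts 1/10 s, in which the tool goes at most 50 mm and 8.59 degrees, less where a joint would pass 70% of its speed; a pose out of reach is approached as far as the arm can. A call with a gripper value outside its range is refused whole. The fingers move at their own pace and stop on an object; FORCE is the grip in N (left out, the last holds). Time passes only in rows, so rows that do not move let the fingers close. It gives the time, the measured TCP pose, the force and the opening at its end, in the units of the state.
- arm.observe(): the state, without advancing time (a new reading comes with each control period).
- eyes.get_image(name): name is "side" or "top" or "wrist"; returns a dict with "frame" (384x512x3 uint8, blue, green, red), "intrinsics" (3x3 intrinsics, pixels), "k1" (the pictures are not rectified: a ray, as slopes to the right and down, at radius r is drawn at 1 + k1 r^2 times it, then the intrinsics apply), "rvec" (rotation vector, rad) and "tvec" (3), from world to camera coordinates, as OpenCV has them; the wrist camera has in their place "T_tool_cam" (4x4, takes a point from camera to tool coordinates, whose origin is the TCP and whose axes are the flange's). Camera axes: x right, y down, z forward; pixel columns grow to the right and rows downward; lengths in m; the calibration is good to about 2 mm. A picture is of the moment at which its call begins: read the wrist's pose just before it. There is no depth.
- workorder.sign_off(): hands the job in, once; it reports no verdict.
The state is a dict: "clock": time; "joints": joint angles; "dq": joint speeds; "joint_efforts": joint torques, N m; "position": TCP position; "ee_rot": TCP orientation; "force": force on the tool from outside, world axes, zero at the start; "ft_torque": the same for the moment, N m; "width": opening from 0.0 (shut) to 1.0 (fully open).
Only numpy, scipy, OpenCV 4.12 (cv2) and the standard library are available. Lean on these libraries where they do the work, as an engineer would, in place of code of your own. Each camera call takes 0.05 s, during which the arm holds its last target.

## Working session

There is one attempt and no reset: what is moved stays moved. The work goes in short steps, Python scripts to look and compute and a shell command to move; the robot and the scene stay as the last step left them, time stands still between calls to the robot, and variables do not carry over. Pictures are saved under pics/ and viewed, and the job is handed in when it is done.

```bash
ls; mkdir -p pics; cat > h.py <<'E'
import numpy as np, cv2
from cell import arm, eyes, workorder
def cam(d):
    K=np.array(d["intrinsics"]);return K
def ray(d,u,v):
    K=np.array(d["intrinsics"]);k=d["k1"]
    x=(u-K[0,2])/K[0,0];y=(v-K[1,2])/K[1,1]
    rd=np.hypot(x,y);r=rd
    for _ in range(50): r=rd/(1+k*r*r)
    s=r/rd if rd>0 else 1
    return np.array([x*s,y*s,1])
def pose(d,st=None):
    if "rvec" in d:
        R=cv2.Rodrigues(np.array(d["rvec"],float))[0];t=np.array(d["tvec"],float).ravel()
        return R.T,-R.T@t
    T=np.array(d["T_tool_cam"]);R=cv2.Rodrigues(np.array(st["ee_rot"],float))[0]
    return R@T[:3,:3],R@T[:3,3]+np.array(st["position"])
def onz(d,u,v,z,st=None):
    R,c=pose(d,st);w=R@ray(d,u,v);return c+w*(z-c[2])/w[2]
def proj(d,P,st=None):
    R,c=pose(d,st);p=R.T@(np.array(P)-c);x,y=p[:2]/p[2];k=d["k1"];s=1+k*(x*x+y*y)
    K=np.array(d["intrinsics"]);return K[0,0]*x*s+K[0,2],K[1,1]*y*s+K[1,2]
def shot(name,fn,crop=None,sc=1):
    st=arm.observe();d=eyes.get_image(name);f=np.array(d["frame"])
    if crop: f=f[crop[1]:crop[3],crop[0]:crop[2]]
    if sc!=1:f=cv2.resize(f,None,fx=sc,fy=sc,interpolation=cv2.INTER_CUBIC)
    cv2.imwrite("pics/"+fn,f);return d,st
E
python3 - <<'E'
from h import *
for n in("top","side","wrist"):
    d,s=shot(n,n+"0.png",sc=1.5)
    print(n,np.round(pose(d,s)[1],3),d["k1"])
print(s)
E
```

```text
pics
top [0.393 0.013 1.081] 0.0034253733660830187
side [-0.088 -0.635  0.85 ] -0.16817793082355492
wrist [0.101 0.623 0.385] 0.015347386322337744
{'clock': 0.1, 'joints': array([-1.37860932,  0.43515866,  0.02496021,  1.57402318, -0.01162729,
        1.13398175, -0.07506709]), 'dq': array([-9.20392376e-05, -1.24809689e-03, -1.88234112e-04, -2.26720198e-03,
       -3.78974445e-04,  7.26501521e-05,  1.50208711e-03]), 'joint_efforts': array([ 3.66746070e-03, -6.69124603e+01,  9.88403074e-01, -3.15145004e+01,
       -6.03703642e-02,  3.74156877e-02,  8.19726665e-05]), 'position': array([0.18148517, 0.59758503, 0.22601335]), 'ee_rot': array([-4.61415326e-01, -3.10741084e+00,  2.23304856e-03]), 'force': array([0.48214871, 0.04671212, 0.13993733]), 'ft_torque': array([0.00480782, 0.06090417, 0.01057079]), 'width': 0.999425210013346}
```

View pics/top0.png

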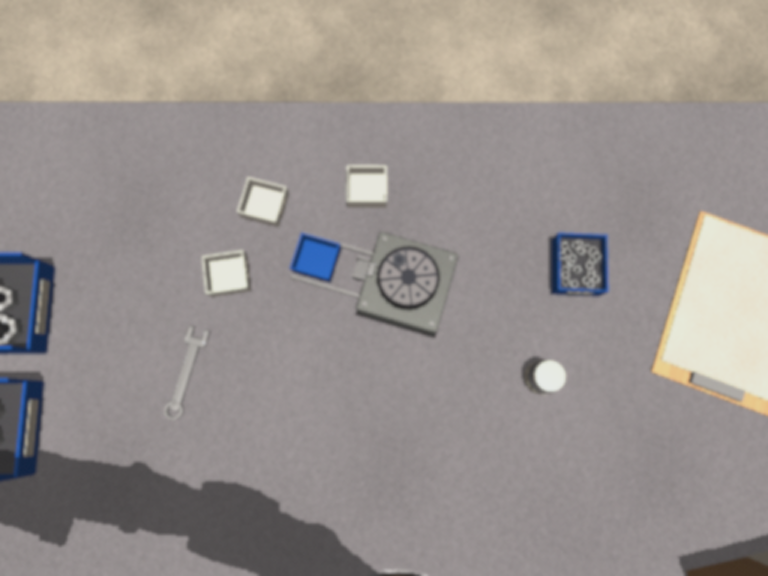

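View pics/side0.png

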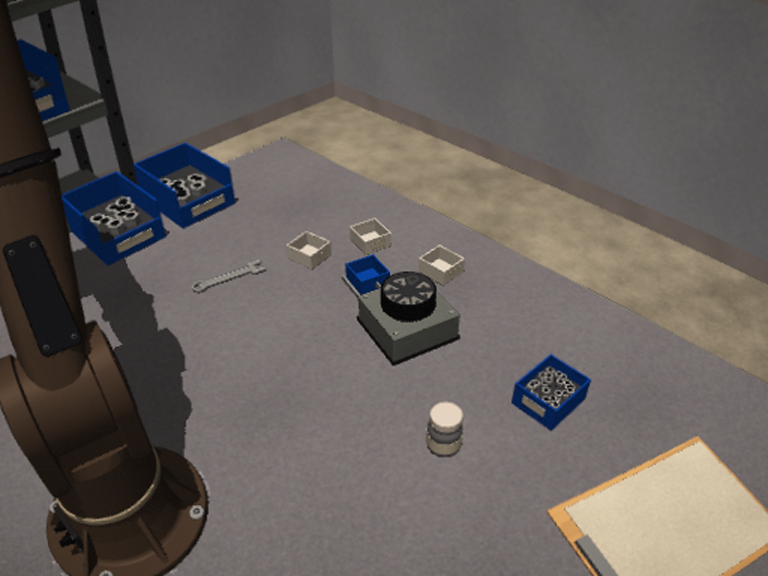

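View pics/wrist0.png

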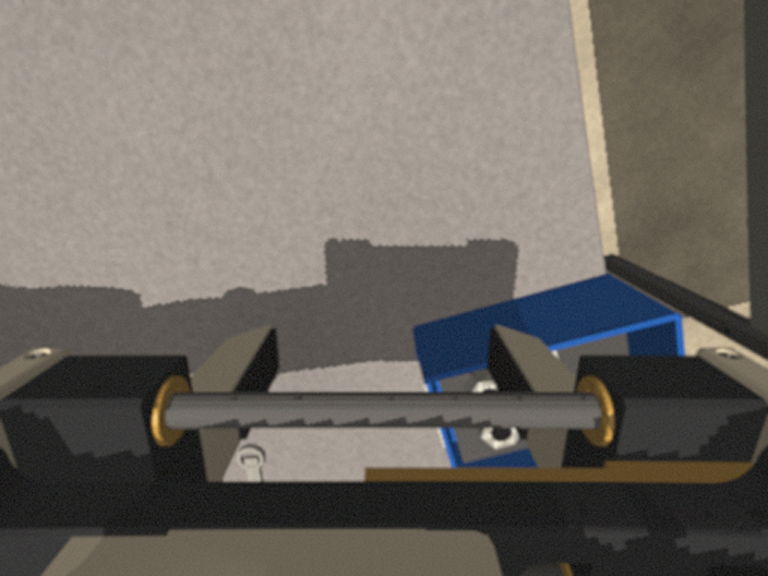

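Top view (1.5x pixels): the blue open bin at (316,258) sits between the rails of the dispenser at (408,280). Three white look-alike bins stand at (262,200), (367,185) and (225,272). The blue stock bin full of nuts is at (580,264), and two large blue bins are at the left edge. The jar is at (549,376) and the wrench at (187,375). The catch bin is the blue one between the rails. Next I'll check that choice in a close crop.

```bash
python3 - <<'E'
from h import *
d,s=shot("top","top1.png",crop=(185,145,315,232),sc=6)
# candidates
for nm,u,v,z in[("dialc",408,277,.101),("bin",316,258,.036),("w1",262,200,.03),("w2",367,185,.03),("w3",225,272,.03),("jar",549,376,.075),("stock",580,264,.05),("wr",187,375,.0)]:
    print(nm,np.round(onz(d,u/1.5,v/1.5,z),3))
E
```

```text
dialc [ 0.592 -0.02   0.101]
bin [0.64  0.136 0.036]
w1 [0.746 0.233 0.03 ]
w2 [0.773 0.049 0.03 ]
w3 [0.617 0.292 0.03 ]
jar [ 0.434 -0.246  0.075]
stock [ 0.624 -0.315  0.05 ]
wr [0.443 0.357 0.   ]
```

View pics/top1.png

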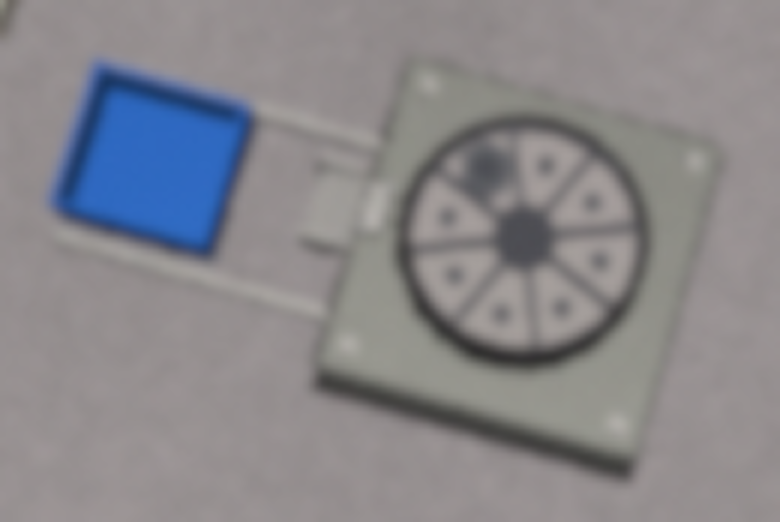

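Close crop: the blue bin at crop (150,155) is empty and stands between the two rails, so it is the catch bin. The dial centre is at (524,238), with the big nut at (488,168). The index block is at (375,207), so the big nut is one click clockwise of it. Next I'll check a fitted pose with overlays.

```bash
cat > ov.py <<'E'
from h import *
def W(o,yaw,p):
    c,s=np.cos(yaw),np.sin(yaw);return np.array([o[0]+c*p[0]-s*p[1],o[1]+s*p[0]+c*p[1],p[2]])
def overlay(name,fn,o,yaw,crop,sc,by=160):
    d,s=shot(name,"tmp.png");f=cv2.resize(np.array(d["frame"])[crop[1]:crop[3],crop[0]:crop[2]],None,fx=sc,fy=sc,interpolation=cv2.INTER_CUBIC)
    def pl(pts,col,closed=True):
        q=np.array([[(np.array(proj(d,W(o,yaw,np.array(p)/1000),s))+.5-crop[:2])*sc] for p in pts]);cv2.polylines(f,[np.int32(np.round(q))],closed,col,1)
    pl([(-70,-70,62),(70,-70,62),(70,70,62),(-70,70,62)],(0,0,255))
    for r in(50,):pl([(r*np.cos(a),r*np.sin(a),101) for a in np.linspace(0,6.28,60)],(0,255,255))
    pl([(-11,58.5,72),(11,58.5,72),(11,68.5,72),(-11,68.5,72)],(255,0,255))
    for x in(-37,37):pl([(x,70,10),(x,200,10)],(0,255,0),False)
    pl([(-33,by-35,36),(33,by-35,36),(33,by+35,36),(-33,by+35,36)],(255,255,0))
    pl([(0,32,101),(0,0,101)],(0,128,255),False)
    cv2.imwrite("pics/"+fn,f)
E
python3 - <<'E'
from ov import *
d=eyes.get_image("top")
o=onz(d,185+524/6-.5,145+238/6-.5,.101);print(o)
cs=[onz(d,185+u/6-.5,145+v/6-.5,.062) for u,v in((412,58),(718,148))]
print(cs,(cs[0]-cs[1]))
b=onz(d,185+151/6-.5,145+159/6-.5,.036);print(b)
yaw=np.radians(-16.5)
e=b-o;print("by",e[0]*-np.sin(yaw)+e[1]*np.cos(yaw),"bx",e[0]*np.cos(yaw)+e[1]*np.sin(yaw))
overlay("top","ovt.png",o,yaw,(185,145,315,232),6)
overlay("side","ovs.png",o,yaw,(215,160,320,245),7)
E
```

```text
[ 0.5934532 -0.0194756  0.101    ]
[array([0.67939641, 0.02579556, 0.062     ]), array([ 0.63970646, -0.10287912,  0.062     ])] [0.03968995 0.12867467 0.        ]
[0.64223301 0.13842649 0.036     ]
by 0.16525385661654834 bx 0.0019244265616782733
```

View pics/ovt.png

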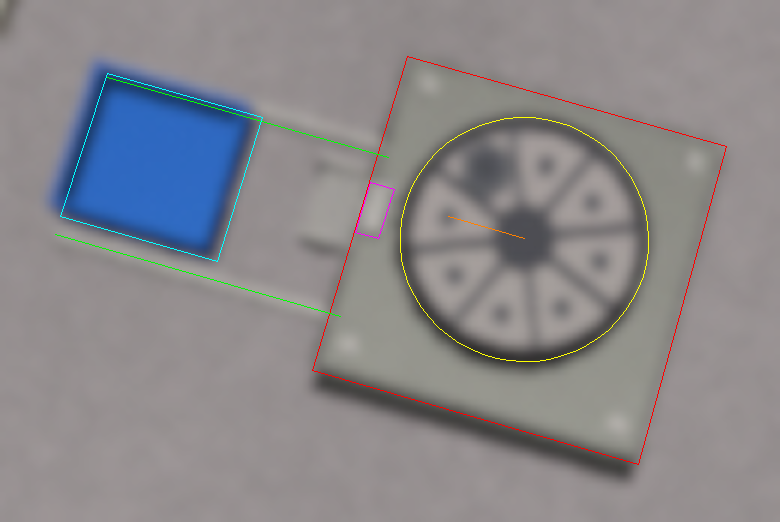

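View pics/ovs.png

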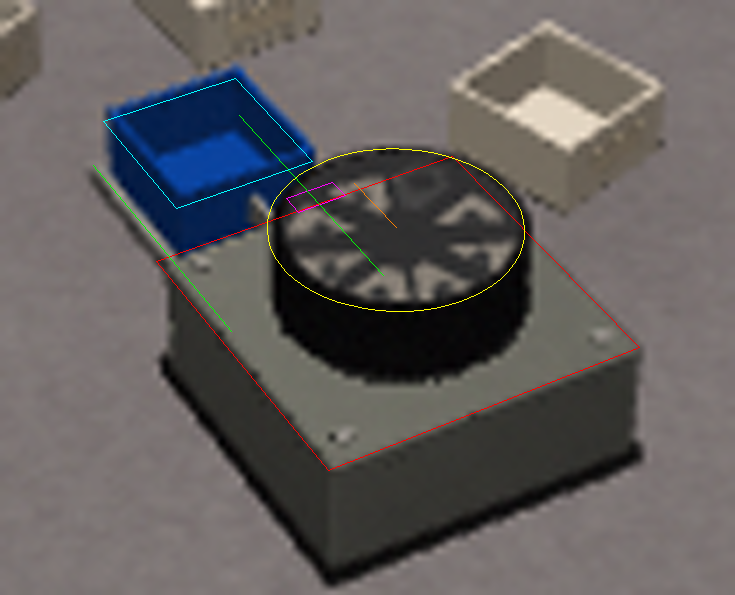

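Both overlays fit to within about 2 mm. Dispenser at (0.593,-0.019), yaw about -16.7°, bin centre about 164 mm out. Now I'll work out the approach to the robot side of the rim.

```bash
cat > go.py <<'E'
from ov import *
O=np.array([.5935,-.0195]);Y=np.radians(-16.7)
def state():
    s=arm.observe();R=cv2.Rodrigues(s["ee_rot"])[0];p=s["position"]
    c,sn=np.cos(Y),np.sin(Y);e=p[:2]-O
    pd=np.array([c*e[0]+sn*e[1],-sn*e[0]+c*e[1],p[2]])*1000
    Rd=np.array([[c,sn,0],[-sn,c,0],[0,0,1]])
    print("clk %.2f disp-frame mm %s toolx_d %s tooly_d %s Fd %s w %.3f q %s"%(s["clock"],np.round(pd,1),np.round(Rd@R[:,0],3),np.round(Rd@R[:,1],3),np.round(Rd@s["force"],1),s["width"],np.round(s["joints"],2)))
    return s,pd,Rd@R
def to(*ts):
    s,pd,R=state()
    for t in ts: print("to",t,np.round(R.T@(np.array(t)-pd),1))
E
python3 - <<'E'
from go import *
to((-85,18,200),(-85,18,78))
E
```

```text
clk 0.35 disp-frame mm [-572.   473.   226.6] toolx_d [-1.     0.003 -0.   ] tooly_d [ 0.003  1.    -0.   ] Fd [-0.7  0.5 -1.2] w 1.000 q [-1.38  0.43  0.02  1.57 -0.01  1.13 -0.08]
to (-85, 18, 200) [-488.5 -453.4   26.7]
to (-85, 18, 78) [-488.5 -453.3  148.7]
```

```bash
python3 -m inch '[[[1,-36,-33,0,0],[1,-36,-33,0,0],[1,-36,-33,0,0],[1,-36,-33,0,0],[1,-36,-33,0,0],[1,-36,-33,0,0],[1,-36,-33,0,0],[1,-36,-33,0,0],[1,-36,-33,0,0],[1,-36,-33,0,0],[1,-36,-33,0,0],[1,-36,-33,0,0]]]' 20; python3 -c "
from go import *
to((-85,18,200),(-85,18,78))"
```

```text
clock: 1.55
position: [0.4845, 0.0882, 0.2256]
ee_rot: [0.44, 3.109, 0.012]
force: [0.9, 1.2, -0.1]
width: 0.019
clk 1.55 disp-frame mm [-135.3   71.8  225.6] toolx_d [-1.    -0.011 -0.   ] tooly_d [-0.011  1.     0.008] Fd [ 0.5  1.4 -0.1] w 0.019 q [-0.55  0.22  0.32  1.91 -0.09  1.02  1.1 ]
to (-85, 18, 200) [-49.7 -54.6  25.2]
to (-85, 18, 78) [-49.7 -55.5 147.2]
```

```bash
python3 -m inch '[[[1,-25,-28,0,0],[1,-25,-27,0,0],[1,0,0,25,0],[1,0,0,0,0]]]'; python3 - <<'E'
from go import *
to((-85,18,200),(-85,18,78))
shot("wrist","w1.png",sc=1.5)
E
```

```text
clock: 1.95
position: [0.5218, 0.0102, 0.201]
ee_rot: [0.456, 3.102, 0.009]
force: [-1.1, 0.8, -0.3]
width: 0.005
clk 1.95 disp-frame mm [-77.2   7.8 201. ] toolx_d [-1.     0.001 -0.005] tooly_d [0.001 1.    0.007] Fd [-1.3  0.5 -0.3] w 0.005 q [-0.41  0.29  0.36  1.89 -0.13  0.98  1.29]
to (-85, 18, 200) [ 7.8 10.2  1. ]
to (-85, 18, 78) [  8.5   9.4 123. ]
```

View pics/w1.png

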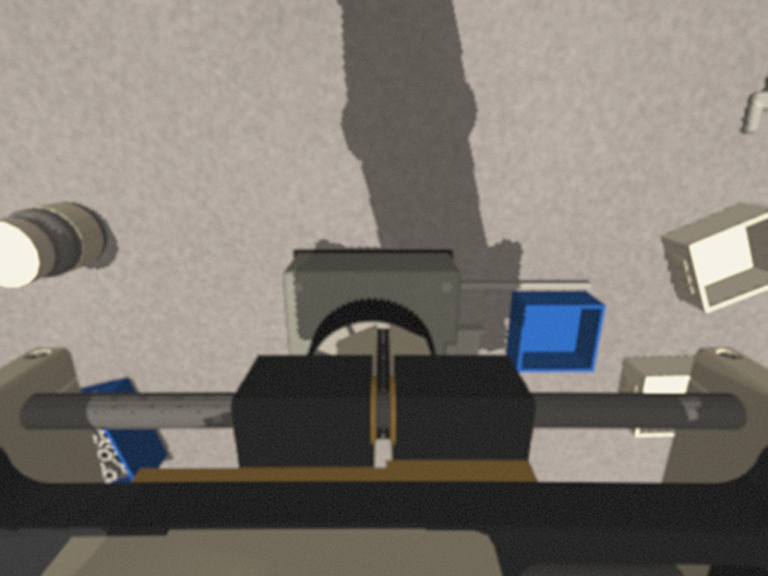

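The wrist view shows the closed fingers at (382,390), hanging by the dial's near rim at (370,310). The bin is clear at (555,330). The tips are narrow along y, so I'll orbit them around the rim, turning the tool as they go.

```bash
python3 -m inch '[[[1,8,10,20,8],[1,0,10,30,8],[1,0,0,30,4],[1,0,0,30,0],[1,0,0,5,0],[1,0,0,0,0]]]'; python3 - <<'E'
from go import *
to((-75.2,27.4,78),(-60.1,21.9,78))
E
```

```text
clock: 2.6
position: [0.528, 0.0387, 0.0924]
ee_rot: [0.994, 2.964, 0.024]
force: [0.7, -0.4, 0.2]
width: 0.006
clk 2.60 disp-frame mm [-79.5  36.9  92.4] toolx_d [-0.937  0.348 -0.01 ] tooly_d [0.348 0.937 0.02 ] Fd [ 0.7 -0.2  0.2] w 0.006 q [-0.45  0.44  0.38  2.   -0.25  0.72  1.  ]
to (-75.2, 27.4, 78) [-7.2 -7.7 14.3]
to (-60.1, 21.9, 78) [-23.3  -7.6  14.5]
```

```bash
python3 -m inch '[[[1,-4,-8,14,0],[1,0,0,0,0],[1,-8,0,0,0],[1,0,0,0,0]]]'; python3 - <<'E'
from go import *
to((-60.1,21.9,78),(-56.4,20.5,78))
shot("side","s1.png",crop=(215,130,320,245),sc=5)
E
```

```text
clock: 3.0
position: [0.5373, 0.0271, 0.0848]
ee_rot: [0.987, 2.959, 0.033]
force: [0.1, 0.4, 0.8]
width: 0.006
clk 3.00 disp-frame mm [-67.2  28.5  84.8] toolx_d [-0.938  0.345 -0.014] tooly_d [0.345 0.938 0.027] Fd [-0.   0.4  0.8] w 0.006 q [-0.42  0.46  0.37  1.99 -0.27  0.7   1.04]
to (-60.1, 21.9, 78) [-8.9 -3.9  6.8]
to (-56.4, 20.5, 78) [-12.8  -4.    6.9]
```

View pics/s1.png

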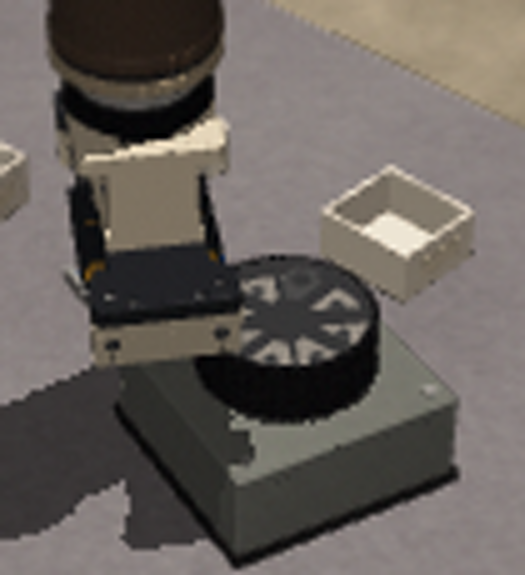

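The side view shows the fingers beside the rim, with the body above the dial at about (165,280) in the crop. I'll move in to touch.

```bash
python3 -m inch '[[[1,-4,-2,5,0],[1,-3,-1,0,0],[1,-3,0,0,0],[1,-2,0,0,0]]]'; python3 - <<'E'
from go import *
to((-56.4,20.5,78))
E
python3 -m inch '[[[1,-3,0,0,0],[1,-3,0,0,0]]]'; python3 - <<'E'
from go import *
to((-56.4,20.5,78))
E
```

```text
clock: 3.45
position: [0.5461, 0.018, 0.0807]
ee_rot: [0.985, 2.959, 0.035]
force: [-1.0, 0.3, 0.1]
width: 0.007
clk 3.45 disp-frame mm [-56.2  22.3  80.7] toolx_d [-0.939  0.344 -0.015] tooly_d [0.344 0.939 0.029] Fd [-1.1  0.   0.1] w 0.007 q [-0.39  0.48  0.36  1.98 -0.27  0.7   1.07]
to (-56.4, 20.5, 78) [-0.4 -1.9  2.7]
clock: 3.65
position: [0.5483, 0.0162, 0.0802]
ee_rot: [0.985, 2.966, 0.036]
force: [-13.7, 10.4, 10.6]
width: 0.004
clk 3.65 disp-frame mm [-53.6  21.2  80.2] toolx_d [-0.939  0.343 -0.008] tooly_d [0.343 0.939 0.027] Fd [-16.1   6.1  10.6] w 0.004 q [-0.38  0.48  0.36  1.96 -0.28  0.71  1.08]
to (-56.4, 20.5, 78) [ 2.4 -1.7  2.2]
```

```bash
python3 -m inch '[[[1,-2,-5,0,-5],[1,-2,-5,0,-5],[1,-2,-5,0,-5]]]'; python3 - <<'E'
from go import *
state();shot("top","t2.png",crop=(185,145,315,232),sc=6)
E
```

```text
clock: 3.95
position: [0.5413, 0.0059, 0.0787]
ee_rot: [0.571, 3.08, 0.038]
force: [-5.3, 6.3, 3.4]
width: 0.005
clk 3.95 disp-frame mm [-57.3   9.3  78.7] toolx_d [-0.997  0.075 -0.004] tooly_d [0.075 0.997 0.026] Fd [-6.9  4.5  3.4] w 0.005 q [-0.3   0.48  0.28  1.97 -0.23  0.71  1.32]
```

View pics/t2.png

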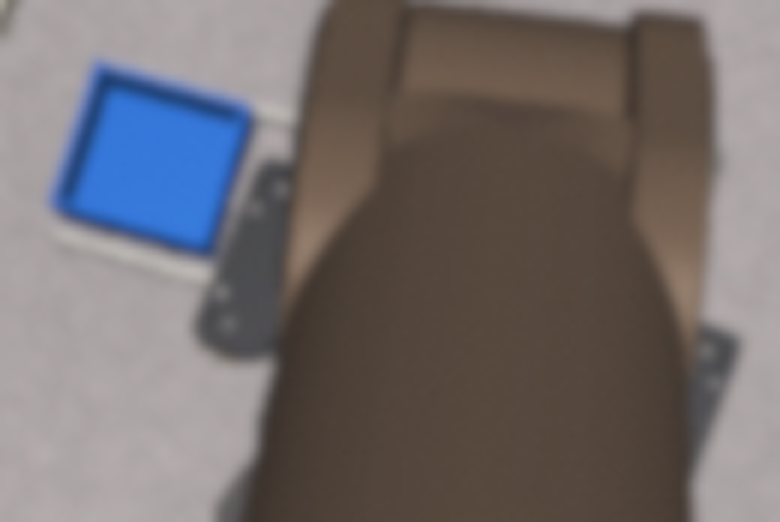

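```bash
python3 -m inch '[[[1,-3,-5,0,-4],[1,-3,-5,0,-4],[1,-3,-5,0,-4]]]'; python3 - <<'E'
from go import *
state();shot("side","s2.png",crop=(215,130,320,245),sc=5)
E
```

```text
clock: 4.3
position: [0.5366, -0.0084, 0.0765]
ee_rot: [-0.22, -3.127, -0.041]
force: [-9.5, 3.2, 6.3]
width: 0.005
clk 4.30 disp-frame mm [-57.7  -5.7  76.5] toolx_d [-0.989 -0.15   0.009] tooly_d [-0.15   0.988  0.026] Fd [-10.    0.3   6.3] w 0.005 q [-0.22  0.48  0.21  1.96 -0.19  0.72  1.54]
```

View pics/s2.png

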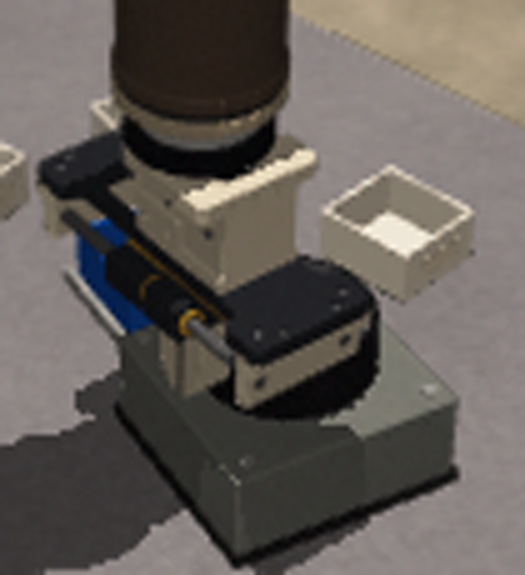

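```bash
python3 -m inch '[[[1,-3,-5,0,-4],[1,-3,-5,0,-4],[1,-2,-5,0,-4]]]'; python3 -c "
from go import *
state()"; python3 -m inch '[[[1,15,0,0,0],[1,20,0,-10,0],[1,20,0,-40,0],[1,20,0,-40,0],[1,40,0,-10,0],[1,40,0,0,0],[1,40,0,0,0]]]'; python3 - <<'E'
from go import *
state();shot("side","s3.png",crop=(215,130,320,245),sc=5)
shot("top","t3.png",crop=(185,145,315,232),sc=6)
E
```

```text
clock: 4.65
position: [0.5353, -0.0248, 0.0744]
ee_rot: [0.126, -3.118, -0.044]
force: [-3.9, -0.6, 2.3]
width: 0.007
clk 4.65 disp-frame mm [-54.2 -21.8  74.4] toolx_d [-0.931 -0.364  0.019] tooly_d [-0.363  0.931  0.029] Fd [-3.6 -1.7  2.3] w 0.007 q [-0.15  0.48  0.15  1.95 -0.15  0.74  1.75]
clock: 5.35
position: [0.3423, -0.0459, 0.1812]
ee_rot: [0.128, -3.12, -0.043]
force: [0.3, 0.7, 0.9]
width: 0.0
clk 5.35 disp-frame mm [-233.   -97.4  181.2] toolx_d [-0.931 -0.365  0.017] tooly_d [-0.365  0.931  0.028] Fd [0.1 0.8 0.9] w 0.000 q [-0.17  0.03  0.18  2.24 -0.04  0.88  1.69]
```

View pics/s3.png

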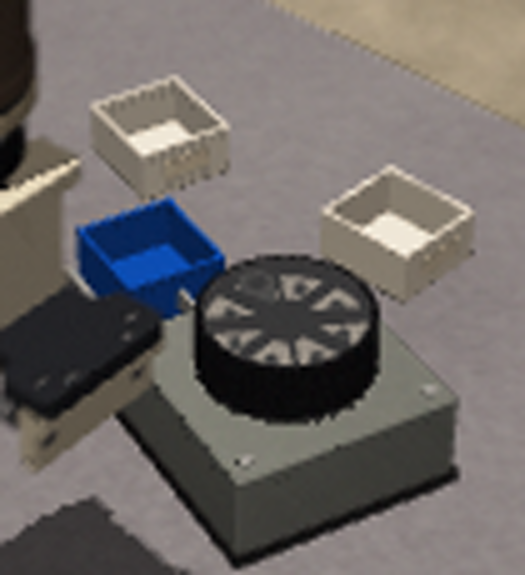

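View pics/t3.png

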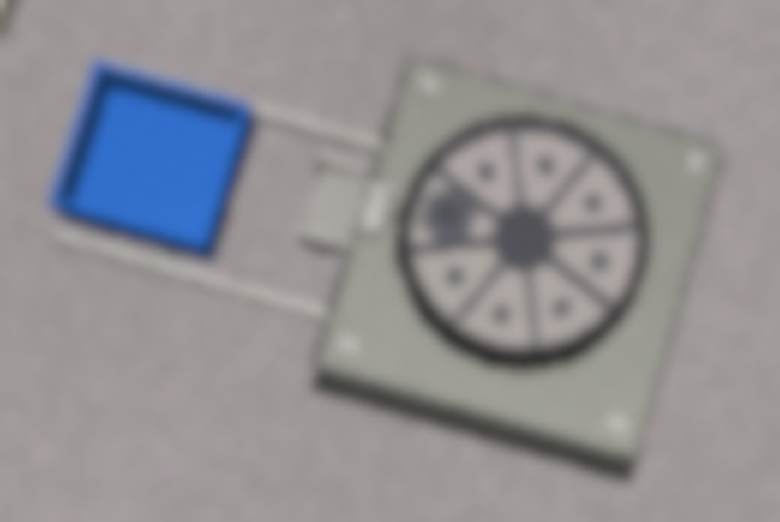

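The top view shows the dark big nut at (448,213), in line with the index block at (375,207), so the click is done. The bin has not moved. Next I'll move to beyond the bin, turned so that the tool's x lies along the rails.

```bash
python3 -m inch '[[[1,0,20,0,8],[1,-5,25,0,8],[1,-10,25,0,8],[1,-12,20,0,8],[1,-10,20,0,8],[1,-5,20,0,8],[1,0,20,0,8],[1,5,20,0,8],[1,10,10,0,8],[1,10,10,0,8],[1,10,10,0,8],[1,0,0,0,8]]]'; python3 - <<'E'
from go import *
to((0,240,180),(0,240,16))
c,sn=np.cos(Y),np.sin(Y)
for p in((.746,.233),(.617,.292)):
    e=np.array(p)-O;print(c*e[0]+sn*e[1],-sn*e[0]+c*e[1])
E
```

```text
clock: 6.65
position: [0.4661, 0.1377, 0.1835]
ee_rot: [-2.296, -2.095, -0.009]
force: [-0.3, -0.5, -0.6]
width: 0.002
clk 6.65 disp-frame mm [-167.2  114.   183.5] toolx_d [-0.198  0.98   0.027] tooly_d [ 0.98   0.199 -0.021] Fd [-0.2 -0.5 -0.6] w 0.002 q [-0.55  0.26  0.22  1.97 -0.11  0.93 -0.36]
to (0, 240, 180) [ 90.2 189.    1.9]
to (0, 240, 16) [ 85.8 192.5 165.8]
0.07350939920185824 0.2856726592255231
-0.0670039733043204 0.3051146793607838
```

```bash
python3 -m inch '[[[1,20,40,0,6],[1,20,40,0,5],[1,20,40,0,0],[1,10,30,0,0],[1,5,20,0,0],[1,0,0,0,0]]]'; python3 - <<'E'
from go import *
to((0,235,100),(0,235,15))
E
```

```text
clock: 7.25
position: [0.6538, 0.1765, 0.1764]
ee_rot: [-2.493, -1.853, 0.003]
force: [0.2, -0.6, -0.3]
width: 0.001
clk 7.25 disp-frame mm [  1.4 205.1 176.4] toolx_d [0.001 1.    0.019] tooly_d [ 1.    -0.001 -0.029] Fd [ 0.4 -0.5 -0.3] w 0.001 q [-0.49  0.58  0.27  1.49 -0.2   1.11 -0.46]
to (0, 235, 100) [28.4  0.8 77. ]
to (0, 235, 15) [ 26.8   3.3 161.9]
```

```bash
python3 -m inch '[[[1,20,0,0,0],[1,10,0,20,0],[1,0,0,35,0],[1,0,0,25,0],[1,0,0,0,0]]]'; python3 - <<'E'
from go import *
to((0,235,15),(0,150,15))
shot("side","s4.png",crop=(200,110,320,230),sc=5)
shot("wrist","w4.png",sc=1.5)
E
```

```text
clock: 7.75
position: [0.661, 0.209, 0.0937]
ee_rot: [-2.493, -1.853, 0.003]
force: [0.2, -0.9, 0.7]
width: 0.005
clk 7.75 disp-frame mm [ -1.  238.3  93.7] toolx_d [0.001 1.    0.019] tooly_d [ 1.    -0.001 -0.03 ] Fd [ 0.4 -0.8  0.7] w 0.005 q [-0.52  0.68  0.25  1.53 -0.23  0.98 -0.48]
to (0, 235, 15) [-4.8  3.3 78.6]
to (0, 150, 15) [-89.8   3.4  76.9]
```

View pics/s4.png

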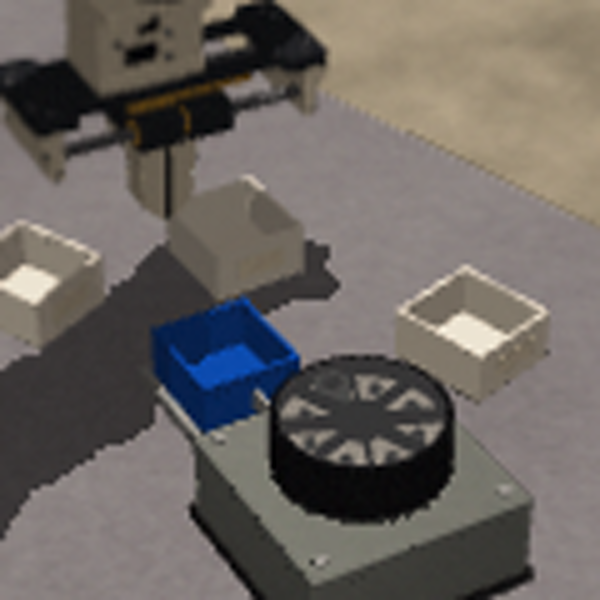

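View pics/w4.png

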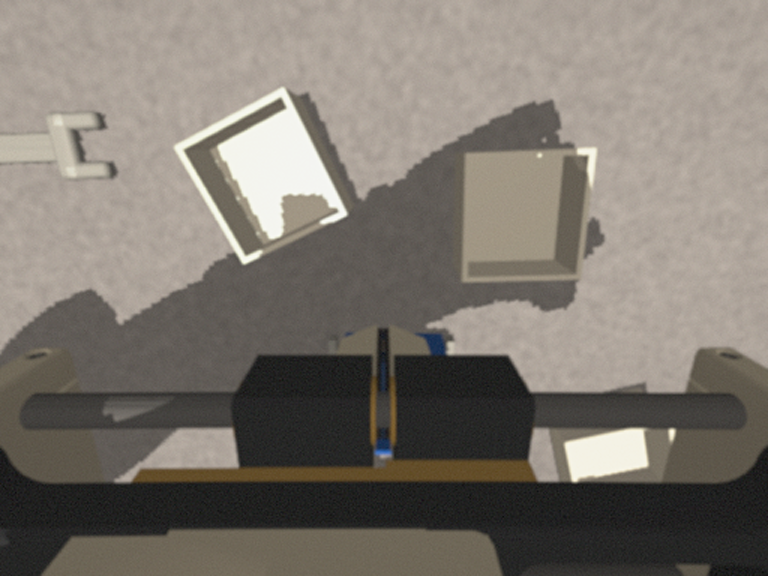

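The side view shows the fingers at (165,200), hanging beyond the blue bin. The wrist view shows the bin on the centre line at (385,345), with both white bins clear. I'll descend.

```bash
python3 -m inch '[[[1,-1,0,30,0],[1,-1,0,30,0],[1,0,0,8,0],[1,0,0,2,0],[1,0,0,0,0]]]'; python3 - <<'E'
from go import *
to((0,235,15),(0,150,15))
E
```

```text
clock: 8.35
position: [0.6681, 0.2103, 0.0364]
ee_rot: [-2.499, -1.855, -0.026]
force: [0.1, 0.5, 0.4]
width: 0.005
clk 8.35 disp-frame mm [  5.4 241.5  36.4] toolx_d [0.002 1.    0.031] tooly_d [ 1.    -0.002 -0.014] Fd [-0.   0.5  0.4] w 0.005 q [-0.5   0.74  0.23  1.57 -0.25  0.86 -0.46]
to (0, 235, 15) [-7.2 -5.1 21.2]
to (0, 150, 15) [-92.1  -4.9  18.6]
```

```bash
python3 -m inch '[[[1,-2,-5,15,0],[1,0,0,8,0],[1,0,0,2,0]]]'; python3 - <<'E'
from go import *
to((0,206,14),(0,150,14))
E
```

```text
clock: 8.65
position: [0.6665, 0.2115, 0.0167]
ee_rot: [-2.501, -1.856, -0.038]
force: [-0.9, 0.0, -0.2]
width: 0.006
clk 8.65 disp-frame mm [  3.5 242.3  16.7] toolx_d [0.003 0.999 0.036] tooly_d [ 1.    -0.002 -0.007] Fd [-0.9 -0.2 -0.2] w 0.006 q [-0.5   0.76  0.22  1.59 -0.26  0.81 -0.46]
to (0, 206, 14) [-36.3  -3.4   1.4]
to (0, 150, 14) [-92.3  -3.3  -0.6]
```

```bash
python3 -m inch '[[[1,-12,-2,-0.5,0],[1,-10,-1,-0.5,0],[1,-6,0,-0.5,0],[1,-6,0,-0.5,0],[1,-6,0,-0.5,0],[1,-6,0,-0.5,0],[1,-6,0,-0.5,0],[1,-6,0,-0.5,0]]]'; python3 - <<'E'
from go import *
to((0,150,14))
shot("side","s5.png",crop=(200,110,320,230),sc=5)
E
```

```text
clock: 9.45
position: [0.6472, 0.1524, 0.0218]
ee_rot: [-2.502, -1.857, -0.044]
force: [0.1, 1.1, -0.8]
width: 0.009
clk 9.45 disp-frame mm [  2.1 180.   21.8] toolx_d [0.003 0.999 0.038] tooly_d [ 1.    -0.003 -0.003] Fd [-0.3  1.  -0.8] w 0.009 q [-0.43  0.71  0.21  1.68 -0.25  0.76 -0.38]
to (0, 150, 14) [-30.3  -2.    6.6]
```

View pics/s5.png

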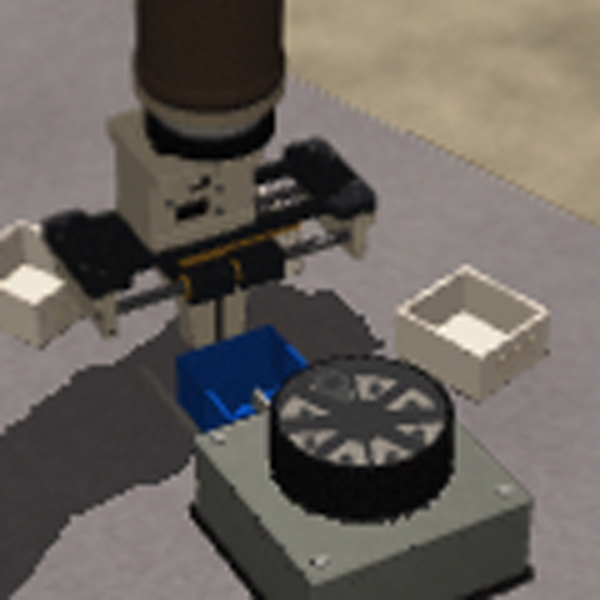

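The side view shows the bin, at about (240,375), sliding flat ahead of the fingers. I'll continue slightly lower.

```bash
python3 -m inch '[[[1,-5,0,2,0],[1,-5,0,2,0],[1,-4,0,1,0],[1,-3,0,0,0],[1,-3,0,0,0]]]'; python3 - <<'E'
from go import *
to((0,148,14))
E
```

```text
clock: 10.0
position: [0.6413, 0.1316, 0.0158]
ee_rot: [-2.503, -1.856, -0.046]
force: [1.1, 1.5, -0.1]
width: 0.007
clk 10.00 disp-frame mm [  2.4 158.5  15.8] toolx_d [0.003 0.999 0.039] tooly_d [ 1.    -0.003 -0.003] Fd [ 0.6  1.8 -0.1] w 0.007 q [-0.4   0.7   0.21  1.72 -0.25  0.73 -0.35]
to (0, 148, 14) [-10.5  -2.3   1.4]
```

```bash
python3 -m inch '[[[1,-3,0,0,0],[1,-3,0,0,0],[1,-3,0,0,0]]]';python3 -m inch '[[[1,-2,0,0,0],[1,-2,0,0,0]]]'; python3 - <<'E'
from go import *
to((0,148,14))
E
```

```text
clock: 10.3
position: [0.6393, 0.1251, 0.0158]
ee_rot: [-2.5, -1.857, -0.051]
force: [4.0, 12.7, -0.5]
width: 0.003
clock: 10.5
position: [0.6393, 0.1253, 0.0163]
ee_rot: [-2.496, -1.86, -0.059]
force: [2.7, 4.9, -1.0]
width: 0.005
clk 10.50 disp-frame mm [  2.3 151.9  16.3] toolx_d [-0.002  0.999  0.047] tooly_d [ 1.     0.002 -0.   ] Fd [ 1.2  5.4 -1. ] w 0.005 q [-0.38  0.69  0.2   1.73 -0.25  0.72 -0.33]
to (0, 148, 14) [-4.  -2.3  2.1]
```

```bash
python3 -m inch '[[[1,-4,0,0,0],[1,-4,0,0,0]]]'; python3 - <<'E'
from go import *
state()
E
python3 -m inch '[[[1,6,0,0,0],[1,15,0,0,0],[1,30,0,-5,0],[1,30,0,-30,0],[1,0,0,-40,0],[1,0,0,-40,0]]]'; python3 - <<'E'
from go import *
state()
shot("side","s6.png",crop=(200,110,320,230),sc=5)
shot("top","t6.png",crop=(185,145,315,232),sc=6)
E
```

```text
clock: 10.7
position: [0.6393, 0.1254, 0.0171]
ee_rot: [-2.488, -1.864, -0.073]
force: [2.9, 10.7, 0.1]
width: 0.006
clk 10.70 disp-frame mm [  2.2 151.9  17.1] toolx_d [-0.007  0.998  0.057] tooly_d [1.    0.007 0.003] Fd [-0.3 11.1  0.1] w 0.006 q [-0.37  0.69  0.19  1.74 -0.26  0.71 -0.32]
clock: 11.3
position: [0.6563, 0.2012, 0.1324]
ee_rot: [-2.486, -1.862, -0.05]
force: [0.2, -0.7, 0.3]
width: 0.009
clk 11.30 disp-frame mm [ -3.3 229.4 132.4] toolx_d [-0.006  0.999  0.047] tooly_d [ 1.     0.007 -0.009] Fd [ 0.4 -0.6  0.3] w 0.009 q [-0.51  0.61  0.25  1.55 -0.22  0.99 -0.47]
```

View pics/s6.png

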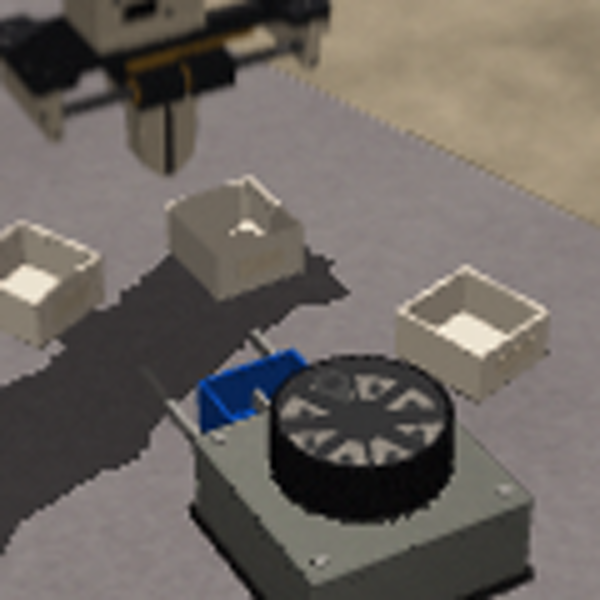

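View pics/t6.png

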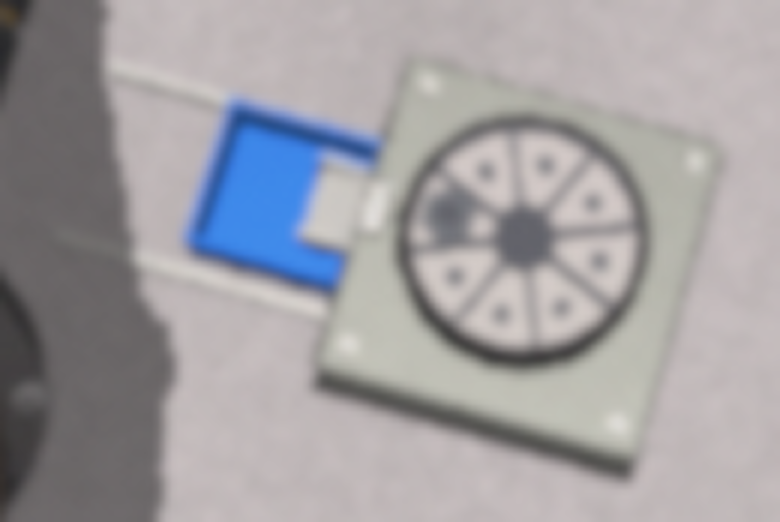

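```bash
python3 - <<'E'
from go import *
overlay("top","ov6.png",O,Y,(205,145,275,197),11,by=105)
d=eyes.get_image("top")
c,sn=np.cos(Y),np.sin(Y)
for n,u,v in(("outer top",232,100),("outer bot",190,248),("startT",95,62),("startB",55,210)):
    e=onz(d,185+u/6-.5,145+v/6-.5,.036)[:2]-O;print(n,np.round([c*e[0]+sn*e[1],-sn*e[0]+c*e[1]],4))
E
```

```text
outer top [0.0361 0.1397]
outer bot [-0.0312  0.1375]
startT [0.0355 0.2015]
startB [-0.0317  0.1978]
```

View pics/ov6.png

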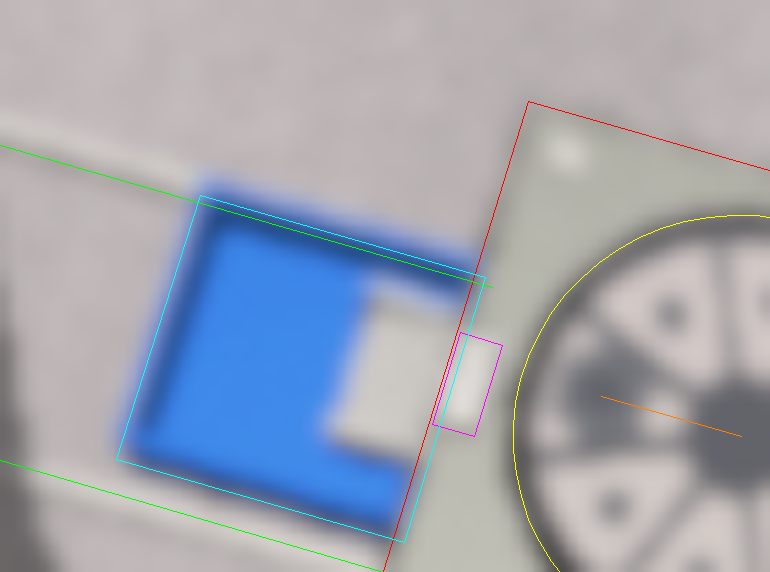

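The overlay shows the catch bin's outer edge on the home outline, about 138–140 mm out, with the big nut under the mark. Handing in.

```bash
python3 -c "
from h import *
shot('top','t7.png',sc=1.5)
print(workorder.sign_off())"
```

```text
the job is handed in; nothing more can be done
None
```

View pics/t7.png

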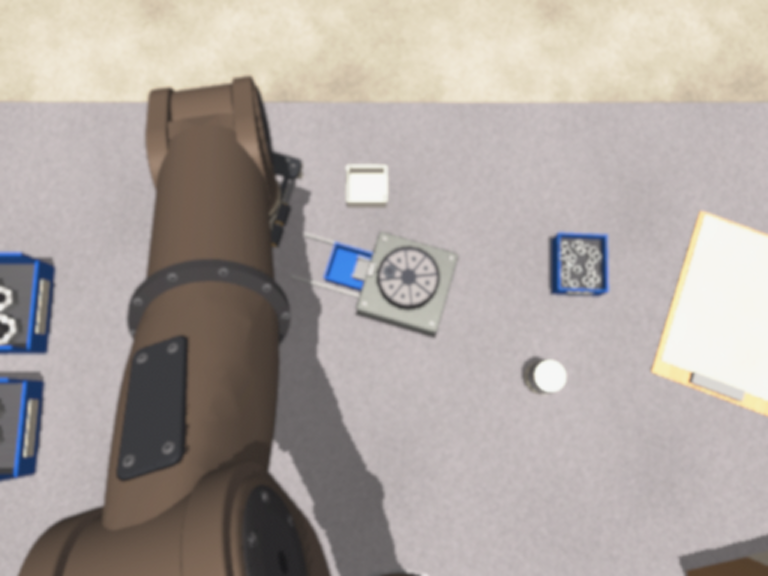

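I rubbed the dial rim one click counter-clockwise with the closed fingertips, then pushed the blue catch bin along its rails until it stopped against the dispenser. The job was handed in at about 11.5 s, and no verdict is reported.

**Dial:** the last top view shows the big nut in the pocket at the index block, by eye level with where that pocket sat before the rub. I did not measure its distance from the mark.

**Catch bin:** its outer edge measures 137.5–139.7 mm from the dispenser's origin (home is 140 mm). It stands flat between the rails. Two checks were off by small amounts:
- **Across the rails:** the overlay put the bin about 2 mm to one side, and the rails with it, so I take that as calibration error.
- **Fingertip stop:** the fingertips stopped about 2–4 mm farther out than expected, while the image puts the bin home. A firmer second push of about 11 N moved it no farther.

**Bystanders:** the stock bin and jar are where they were at the start. The arm hid the wrench in the final view; the arm never came low near it.

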